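# Stamp a circuit board in the lever press and hold it up level

## Robot

A 6-joint arm with a two-finger parallel gripper is mounted at the origin on a cart in front of the work surface, level with it; the furniture and walls round the work are solid. World frame = base frame: x ahead of the robot, y to its left, z up, the work surface at z = 0. Lengths are in m, angles in degrees, forces in N, time in s.
With the tool pointing down it reaches from about 0.4 to 0.825 m from the base axis. Payload 7 kg.
Tool frame: the origin (TCP) lies between the finger pads; the fingertips stand 25 mm ahead of it and the grasp point (between the pads) lies 6 mm ahead of it; z points along the fingers, y is the line along which they close (so a half turn about z gives the same grasp; the last joint's range is limited). The gripper opens to 88 mm and grips with 3 to 60 N. Pads are 19 mm wide; open, the fingers measure 130 mm over their backs; the gripper's body (78 mm by 193 mm) begins 47 mm behind the grasp point.
Start: joints at [87.668, 20.546, 0.682, 0, -70.136, -16.507], TCP at [0.218, 0.639, 0.215] pointing down, gripper open.
Joint ranges: [-176.03, 176.03], [-82.01, 121.73], [-58.28, 71.71], [-173.87, 95.51], [-174.79, -0.11], [-173.66, 173.66]. Speed limits (degrees/s): [136.94, 136.94, 172.46, 180, 180, 180].

## Interface

Orientations are given as [roll, pitch, yaw] about the fixed x, y, z axes, in that order (R = Rz(yaw) Ry(pitch) Rx(roll)).
In Python, from plant import status, optics, job gives the robot as it stands. The module is installed in compiled form; this text tells all that it offers.
- The arm moves only by the tool pendant, called after "Emit:" by a JSON object that holds its "api" and its "payload". Schema: {"type":"object","properties":{"increments":{"type":"string"},"only":{"type":"string"},"quiet":{"type":"boolean"},"lines":{"type":"string"}},"required":["increments"],"additionalProperties":false}. increments is a string of 1 to 8 rows, parted by semicolons, with the numbers parted by commas; each row has 5 numbers: dx, dy, dz in cm, then a turn about the tool's z in units of 2 degrees, then the finger opening in m; each row is the pose to reach, as a shift and turn from the pose commanded when the call began, along the tool's axes at that moment; what a row does not reach only later rows make up. A row lasts 1/8 s, in which the tool goes at most 0.0625 m and 10.7 degrees, less where a joint would pass 70% of its speed; a pose out of reach is approached as far as the arm can. The fingers move at their own pace and stop on an object; the grip force is fixed at half the most. Time passes only in rows, so rows that do not move let the fingers close. The tool returns the time, the measured TCP pose, the force, the opening and the grip force at its end. only (a regular expression) keeps the lines of the reply that match it, lines (a string "A,B") keeps lines A to B, and quiet returns only ok. Input that does not fit is refused with a message, and nothing moves.
- status.get_obs(): the state, without advancing time (a new reading comes with each control period).
- optics.snapshot(name): name is "side" or "top"; returns a dict with "frame" (420x560x3 uint8, red, green, blue), "z_map" (420x560 float32, m along the optical axis (not along the pixel's ray), 0 where there is no reading), "fovy" (degrees; the focal length in pixels is half the picture's height over the tangent of half this angle, whatever the lens; pixels are square), "cx", "cy" (the principal point, pixels), "R" (3x3) and "t" (3): a world point X has camera coordinates R X + t. Camera axes: x right, y down, z forward; pixel columns grow to the right and rows downward; lengths in m; the calibration is good to about 2 mm. A picture is of the moment at which its call begins.
- job.close_job(): hands the job in; it is judged then, once.
The state is a dict: "clock": time; "joint_pos": joint angles; "qvel": joint speeds; "tau": joint torques, N m; "tool_pos": TCP position; "orientation": TCP orientation; "force": force on the tool from outside, world axes, zero at the start; "moment": the same for the moment, N m; "opening": finger opening in m; "gripper_force": force on a finger pad.
Only numpy, scipy, OpenCV 4.12 (cv2) and the standard library are available. Lean on these libraries where they do the work, as an engineer would, in place of code of your own. Each camera call takes 0.05 s, during which the arm holds its last target. There are 200 camera calls.

## Task

Push the handle of the small lever press down to its stop, so that it stamps the circuit board standing in its sloping nest, and let the handle spring all the way back up. Then draw the board lengthwise up out of the nest, turn it level with its component side up, and finish while holding it still, at least 20 cm above the bench top and clear of everything but the gripper. Leave the short board and the small carton where they lie.

Things in the scene. Friction and masses are not known exactly. Their poses are not given: they have to be found in the camera images.
- press: The lever press, fixed to the bench: grey base plate 140 x 100 x 10 mm, an aluminium nest that slopes up at 45 deg like a lectern, and a lever on its right. Origin: on the bench surface in the plane of the nest's middle, 50 mm in from the plate's near edge; x points away from the robot (yaw within 0.3 rad), y left, z up. The nest's floor starts at (0, 0, 30) mm and rises towards +x.
- lever (a joint): The lever's swing: 0 at rest (handle up), 0.61 rad at its stop (handle down). Its shaft runs along the press's y axis through (-18, 0, 51) mm in the press frame. A spring brings it back to 0; pushing down on the grip takes about 4 N at first, 9 N at the stop. At the stop a stamp foot comes down to the board's lower half; at rest it is clear of the board's parts.
- handle (a point): Centre of the lever's grip: a black bar 20 mm in diameter and 56 mm long, parallel to the press's y axis, right of the press, with nothing above it. It swings on an arc of radius 110 mm about the shaft: at rest at (72, -110, 114) mm in the press frame, at the stop at (92, -110, 51) mm.
- strip_board: The long narrow circuit board, 24 x 92 mm, a 2 mm plate with parts up to 11 mm high, 28 to 56 g. Origin: middle of its underside (plate 1 to 3 mm above it); y along its length, z out of the component side. At the start it lies in the nest, component side up: y points up the slope (press +x and up), z up and back to the robot. The upper 36 mm stick out, free all round; grip across the 24 mm width.
- seat (a point): Fixed point on the middle of the nest's floor, where the board's origin is when fully home: 46 mm up the slope from the end wall at the foot. The nest is a channel 56 mm long, 40 mm wide outside, 27 mm inside, walls 15 mm high. Over its lowest 30 mm two lips cover the board's long edges, so the board comes out only lengthwise up the slope: 30 mm clears the lips, 56 mm the channel.
- short_board: Bystander: a shorter loose circuit board, 26 x 62 x 11 mm, lying flat; origin in the middle of its underside.
- carton: Bystander: a small loose cream-coloured carton, 36 x 52 x 22 mm; origin in the middle of its underside.
Not all that is in view belongs to the job. Leave any brown, pink or turquoise look-alike of the strip_board alone.

How it is judged (in metres and radians):
On the way, in this order (a step that is already met when the one before it is completed fails the run):
1. the handle is pushed down to its stop with the board home in the nest (value of joint lever above 0.575 rad and distance between strip_board and seat below 0.008 m), for 0.1 s.
2. the handle has sprung back up, the board still home (value of joint lever below 0.06 rad and distance between strip_board and seat below 0.008 m), for 0.1 s.
3. the board is drawn up out of the nest in the gripper (distance between strip_board and seat above 0.058 m and contact force between the fingers and strip_board above 0.5 N), for 0.1 s.
At the end, for the whole second after the job is handed in: the gripper holds the board still, at least 19.5 cm above the bench top, level within 0.2 rad with its component side up, touching nothing of the press; the lever is back at rest (under 0.06 rad); the short board and the carton have moved less than 3 cm (height (world z) of strip_board above 0.195 m and angle between strip_board's own z axis and vertical below 0.2 rad and contact force between the fingers and strip_board above 1 N and contact force between strip_board and press below 0.05 N and linear speed of strip_board below 0.03 m/s and angular speed of strip_board below 0.2 rad/s and value of joint lever below 0.06 rad and distance of each of short_board, carton from where it was at the start of the episode below 0.03 m); the arm keeps its last pose, push and grip.
It fails at once if the short board or the carton is shifted by 3 cm or more (distance of any of short_board, carton from where it was at the start of the episode above 0.03 m).
It also fails if it takes over 58 s, if anything falls off the work surface, if the arm or the gripper's body presses on something with over 40 N, if the wrist force passes 120 N, or if a joint passes its speed limit or range.

## Working session

There is one attempt and no reset: what is moved stays moved. The work goes in short steps, Python scripts to look and compute and a tool call to move; the robot and the scene stay as the last step left them, time stands still between calls to the robot, and variables do not carry over. Pictures are saved under pics/ and viewed, at most 10 in all, crops included, and the job is handed in when it is done.

```bash
mkdir -p pics; cat > h.py <<'E'
import numpy as np, cv2
from plant import status, optics, job
def snap(n):
    s=optics.snapshot(n); np.savez(f'{n}.npz',**s); return s
def load(n): return dict(np.load(f'{n}.npz'))
def pt(s,u,v,z=None):
    f=s['frame'].shape[0]/2/np.tan(np.radians(s['fovy'])/2)
    z=s['z_map'][int(round(v)),int(round(u))] if z is None else z
    c=np.array([(u-s['cx'])/f*z,(v-s['cy'])/f*z,z]); return s['R'].T@(c-s['t'])
def cloud(s):
    f=s['frame'].shape[0]/2/np.tan(np.radians(s['fovy'])/2)
    v,u=np.mgrid[:420,:560]; z=s['z_map']
    c=np.stack([(u-s['cx'])/f*z,(v-s['cy'])/f*z,z],-1); return (c-s['t'])@s['R']
def proj(s,X):
    f=s['frame'].shape[0]/2/np.tan(np.radians(s['fovy'])/2)
    c=s['R']@np.asarray(X)+s['t']; return c[0]/c[2]*f+s['cx'],c[1]/c[2]*f+s['cy']
E
python3 - <<'E'
from h import *
a=snap('side');b=snap('top')
cv2.imwrite('pics/side0.png',a['frame'][...,::-1]);cv2.imwrite('pics/top0.png',b['frame'][...,::-1])
print(status.get_obs()); 
for s in(a,b): print(s['fovy'],s['cx'],s['cy'],s['R'],-s['R'].T@s['t'])
E
```

```text
{'clock': 0.1, 'joint_pos': array([ 8.76676022e+01,  2.05861955e+01,  6.38102442e-01, -1.75058505e-02,
       -7.01345676e+01, -1.65059579e+01]), 'qvel': array([-0.0510357 , -0.10753814,  0.14361736,  0.00926205, -0.04926776,
        0.11211288]), 'tau': array([-1.51593900e-03, -5.84161305e+01,  2.93755174e+01,  7.01574057e+00,
        1.02307118e-02, -5.73067268e-05]), 'tool_pos': array([0.21784943, 0.63839893, 0.21462293]), 'orientation': array([ 1.79916070e+02, -7.70796286e-03, -1.88443107e+01]), 'force': array([-0.51357269,  0.3726347 , -0.57657673]), 'moment': array([0.0186291 , 0.03072769, 0.06498417]), 'gripper_force': 0.0, 'opening': 0.08808626633306615}
51.56451596869472 274.8115293412391 212.88773905150128 [[ 0.99977412 -0.00260261  0.02109354]
 [ 0.01442501 -0.64578377 -0.76338407]
 [ 0.01560866  0.76351591 -0.64560036]] [ 0.42876336 -0.58776076  0.80058709]
50.630453365125504 276.39483281488856 210.7509181841114 [[-0.0198163  -0.9996507   0.01748718]
 [-0.98661887  0.01672084 -0.1621839 ]
 [ 0.16183484 -0.02046707 -0.98660559]] [0.31356835 0.23856828 1.03319038]
```

View pics/side0.png

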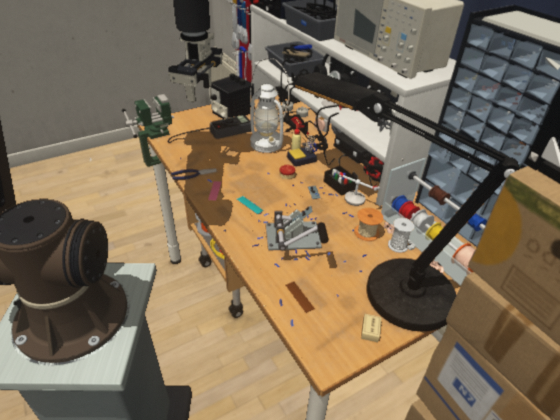

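View pics/top0.png

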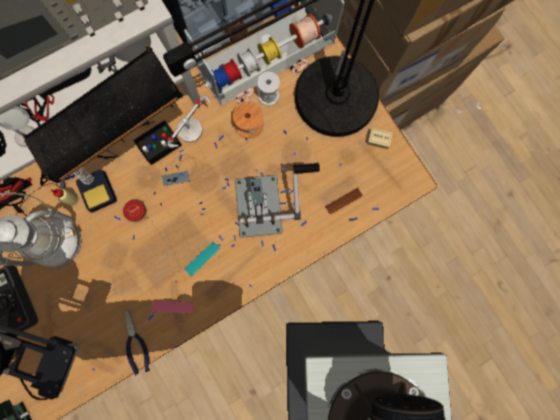

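Candidates for the board: top view — the board in the nest (262,192), brown strip (344,200), turquoise (202,258), pink (172,307), short board (175,179). The description picks the one in the grey press's nest. Close crop to check.

```bash
python3 - <<'E'
from h import *
a=load('side');b=load('top')
A=cv2.resize(a['frame'][195:265,250:345],None,fx=6,fy=6,interpolation=3)[:,:,::-1]
B=cv2.resize(b['frame'][150:250,220:330],None,fx=6,fy=6,interpolation=3)[:,:,::-1]
print(A.shape,B.shape)
cv2.imwrite('pics/cs.png',A);cv2.imwrite('pics/ct.png',B)
P=cloud(b)
for n,u,v in[('grip',306,168),('base nl',240,235),('base nr',280,235),('base fl',238,180),('base fr',276,178),('short',175,179),('carton',380,138),('brown',344,200),('table',300,240),('lamp',120,110),('lamparm',350,50),('spool',248,118)]: print(n,pt(b,u,v).round(4), 'far' )
# everything high within 0.35 of the press
c=pt(b,262,205); 
for s in(a,b):
  Q=cloud(s); m=(np.hypot(Q[...,0]-c[0],Q[...,1]-c[1])<.45)&(s['z_map']>0)&(Q[...,2]>.12)
  q=Q[m]; H,_,_=np.histogram2d(q[:,0],q[:,1],bins=[np.arange(.2,1.2,.1),np.arange(-.5,.6,.1)])
  Z=np.zeros(H.shape)
  i=((q[:,0]-.2)/.1).astype(int);j=((q[:,1]+.5)/.1).astype(int);k=(i>=0)&(i<Z.shape[0])&(j>=0)&(j<Z.shape[1])
  np.maximum.at(Z,(i[k],j[k]),q[k,2]); print(Z.round(2))
E
```

```text
(420, 570, 3) (600, 660, 3)
grip [0.5529 0.1554 0.1247] far
base nl [0.4263 0.3027 0.0079] far
base nr [ 0.4256  0.2098 -0.0018] far
base fl [0.5551 0.3061 0.0155] far
base fr [0.5609 0.2166 0.0058] far
short [0.5619 0.4552 0.007 ] far
carton [ 0.6505 -0.0324  0.0232] far
brown [0.5058 0.0564 0.002 ] far
table [ 0.4129  0.1633 -0.0006] far
lamp [0.6069 0.4835 0.3191] far
lamparm [ 0.9168  0.0137 -0.0487] far
spool [0.6906 0.2794 0.0591] far
[[0.   0.   0.   0.   0.   0.25 0.   0.   0.   0.  ]
 [0.   0.   0.   0.   0.   0.   0.   0.   0.   0.  ]
 [0.   0.   0.   0.   0.   0.   0.   0.   0.   0.  ]
 [0.   0.   0.   0.   0.   0.   0.13 0.   0.   0.32]
 [0.   0.   0.   0.   0.   0.   0.   0.   0.35 0.36]
 [0.   0.   0.   0.   0.42 0.28 0.38 0.37 0.36 0.54]
 [0.   0.   0.   0.   0.56 0.39 0.39 0.14 0.53 0.53]
 [0.   0.   0.   0.   0.   0.   0.14 0.52 0.53 0.53]
 [0.   0.   0.   0.   0.   0.   0.   0.   0.   0.  ]]
[[0.   0.   0.   0.   0.   0.26 0.   0.   0.   0.  ]
 [0.   0.   0.   0.   0.   0.   0.   0.   0.   0.  ]
 [0.   0.   0.   0.   0.   0.   0.   0.   0.   0.  ]
 [0.   0.   0.   0.   0.   0.   0.13 0.   0.   0.32]
 [0.   0.   0.   0.   0.   0.   0.   0.   0.35 0.36]
 [0.   0.   0.   0.   0.33 0.28 0.37 0.37 0.36 0.45]
 [0.   0.   0.   0.   0.33 0.32 0.   0.14 0.22 0.25]
 [0.   0.   0.   0.   0.   0.   0.13 0.14 0.19 0.18]
 [0.   0.   0.   0.   0.   0.   0.   0.   0.   0.  ]]
```

View pics/cs.png

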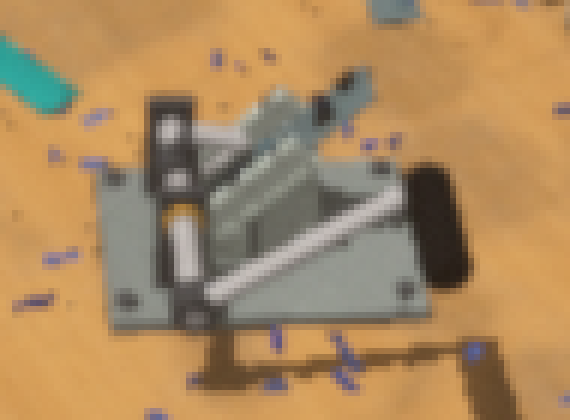

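View pics/ct.png

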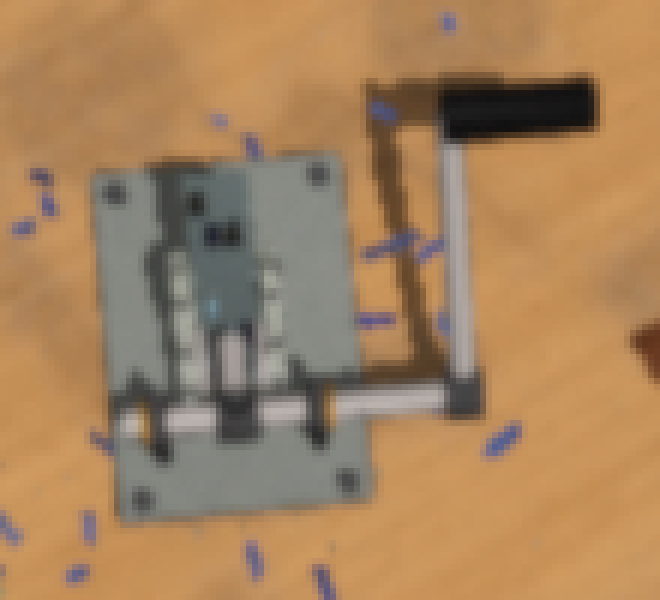

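The crops show the green-grey board in the nest (top crop 225,230), the foot above its lower half and the black grip at top pixel (306,168), with free space above it. Now the press pose.

```bash
cat > press.py <<'E'
from h import *
from scipy.optimize import least_squares
a=load('side');b=load('top')
obs=[(b,(120/6+220,520/6+150),(-50,50,10)),(b,(372/6+220,497/6+150),(-50,-50,10)),(b,(93/6+220,173/6+150),(90,50,10)),(b,(343/6+220,153/6+150),(90,-50,10)),
(a,(112/6+250,322/6+195),(-50,-50,10)),(a,(97/6+250,165/6+195),(-50,50,10)),(a,(428/6+250,312/6+195),(90,-50,10)),
(b,(517/6+220,107/6+150),(72,-110,114)),(a,(440/6+250,228/6+195),(72,-110,114))]
def W(p,X): 
    c,s=np.cos(p[2]),np.sin(p[2]); X=np.array(X)/1000
    return np.array([p[0]+c*X[0]-s*X[1],p[1]+s*X[0]+c*X[1],X[2]])
r=lambda p: np.concatenate([np.array(proj(s,W(p,X)))-uv for s,uv,X in obs])
sol=least_squares(r,[.475,.26,0],loss='soft_l1')
p=sol.x
E
python3 - <<'E'
from press import *
print(p,np.degrees(p[2]));print(r(p).reshape(-1,2).round(1))
print('grip',W(p,(72,-110,114)),'cloud',pt(b,306,168))
print('board top end',W(p,(65,0,95)),proj(b,W(p,(65,0,95))))
for q in[(130,90),(180,82),(178,105),(60,160),(330,20),(300,20)]: print(q,pt(b,*q).round(3))
Q=cloud(b);k=(Q[...,2]>.2)&(Q[...,2]<.6)&(b['z_map']>0)&(Q[...,0]>.5)&(Q[...,1]>-.1)&(Q[...,1]<.6)
for y in np.arange(-.1,.6,.1):
  q=Q[k&(abs(Q[...,1]-y)<.05)]; 
  if len(q):j=q[:,0].argmin();print(round(y,2),q[j].round(3),q[:,2].min().round(3))
E
```

```text
[0.47571069 0.25755705 0.07545864] 4.323461352220508
[[-0.4  0. ]
 [ 0.6 -0.1]
 [-0.8 -0.9]
 [-0.3 -1.4]
 [-0.8  0.2]
 [-0.7  0.5]
 [ 0.5 -0.3]
 [ 0.4  0.1]
 [-1.   0.3]]
grip [0.55579838 0.15329794 0.114     ] cloud [0.55292593 0.15544231 0.1247159 ]
board top end [0.54052573 0.26245721 0.095     ] (np.float64(255.72440859387524), np.float64(177.81363127999217))
(130, 90) [0.64  0.466 0.325]
(180, 82) [0.742 0.42  0.139]
(178, 105) [ 0.751  0.453 -0.004]
(60, 160) [0.527 0.588 0.299]
(330, 20) [0.933 0.081 0.062]
(300, 20) [0.94  0.152 0.051]
-0.1 [ 0.791 -0.057  0.202] 0.2
0.0 [0.781 0.049 0.202] 0.2
0.1 [0.78  0.051 0.201] 0.2
0.2 [0.745 0.249 0.329] 0.328
0.3 [0.698 0.349 0.345] 0.314
0.4 [0.592 0.45  0.301] 0.2
0.5 [0.53  0.55  0.281] 0.2
```

```bash
cat > rel.py <<'E'
from press import *
from scipy.spatial.transform import Rotation as Ro
def rel(*targets):
    o=status.get_obs(); R=Ro.from_euler('xyz',o['orientation'],degrees=True).as_matrix()
    R0=Ro.from_euler('xyz',[180,0,o['orientation'][2]],degrees=True).as_matrix()
    print('t',o['clock'],'tcp',o['tool_pos'].round(4),'rpy',o['orientation'].round(2),'F',o['force'].round(1))
    for T in targets: print(T,'->',W(p,T).round(3),(R0.T@(W(p,T)-o['tool_pos'])).round(4))
E
python3 -c "
from rel import *
rel((72,-116,180))"
```

```text
t 0.1 tcp [0.2178 0.6384 0.2146] rpy [ 1.7992e+02 -1.0000e-02 -1.8840e+01] F [-0.5  0.4 -0.6]
(72, -116, 180) -> [0.556 0.147 0.18 ] [0.4789 0.3555 0.0346]
```

Careful with the scale: shifts go in cm and turns go in units of 2 degrees. That gives: 0.355 m is 35.5, 0.31 m is 31, -8 degrees is -4.

Emit:
{"api": "pendant", "payload": {"increments": "4,3,0,-4,0.0;8,6,0,-8,0.0;13,9.5,0,-11.6,0;17.5,13,0,-11.6,0;22,16.5,0,-11.6,0;26.5,19.5,1,-11.6,0;31,23,2,-11.6,0;35.5,26.5,3,-11.6,0"}}

```text
clock: 1.1
tool_pos: [0.469, 0.2717, 0.1851]
orientation: [-180.0, 0.0, 4.4]
force: [1.3, 0.1, 0.2]
opening: 0.0133
gripper_force: 0.0
```

```bash
python3 -c "
from rel import *
rel((72,-116,180))"
```

```text
t 1.1 tcp [0.469  0.2717 0.1851] rpy [-180.      0.      4.38] F [1.3 0.1 0.2]
(72, -116, 180) -> [0.556 0.147 0.18 ] [0.0775 0.1307 0.0051]
```

Emit:
{"api": "pendant", "payload": {"increments": "2.5,4.5,0,0,0;5,9,0,0,0;7.7,13.1,0,0,0;7.7,13.1,1,0,0;7.7,13.1,1,0,0;7.7,13.1,1,0,0"}}

```text
clock: 1.85
tool_pos: [0.5546, 0.1494, 0.1755]
orientation: [180.0, 0.0, 4.4]
force: [-0.2, 0.2, 0.7]
opening: 0.0007
gripper_force: 0.0
```

```bash
python3 -c "
from rel import *
rel((72,-116,149),(78,-116,139),(85,-116,125),(90,-116,106),(92,-116,86))"
```

```text
t 1.85 tcp [0.5546 0.1494 0.1755] rpy [1.7999e+02 2.0000e-02 4.4300e+00] F [-0.2  0.2  0.7]
(72, -116, 149) -> [0.556 0.147 0.149] [0.0015 0.0022 0.0265]
(78, -116, 139) -> [0.562 0.148 0.139] [0.0075 0.0022 0.0365]
(85, -116, 125) -> [0.569 0.148 0.125] [0.0145 0.0022 0.0505]
(90, -116, 106) -> [0.574 0.149 0.106] [0.0195 0.0022 0.0695]
(92, -116, 86) -> [0.576 0.149 0.086] [0.0215 0.0022 0.0895]
```

Go in two calls to watch force.

Emit:
{"api": "pendant", "payload": {"increments": "0.2,0.2,2,0,0;0.3,0.2,2.65,0,0;0.75,0.2,3.65,0,0;1.1,0.2,4.35,0,0;1.45,0.2,5.05,0,0;1.7,0.2,6,0,0;1.95,0.2,7,0,0;2,0.2,7.8,0,0"}}

```text
clock: 2.85
tool_pos: [0.5793, 0.1487, 0.0992]
orientation: [-180.0, -0.4, 4.5]
force: [10.4, -4.5, 10.4]
opening: 0.0004
gripper_force: 6.9
```

```bash
python3 -c "
from rel import *
rel((92,-116,86))
s=snap('side');t=snap('top')
cv2.imwrite('pics/press.png',np.hstack([cv2.resize(x,(400,400)) for x in (s['frame'][180:280,250:350],t['frame'][150:250,240:340])])[...,::-1])"
```

```text
t 2.85 tcp [0.5793 0.1487 0.0992] rpy [-179.97   -0.42    4.46] F [10.4 -4.5 10.4]
(92, -116, 86) -> [0.576 0.149 0.086] [-0.0031 -0.0003  0.0132]
```

View pics/press.png

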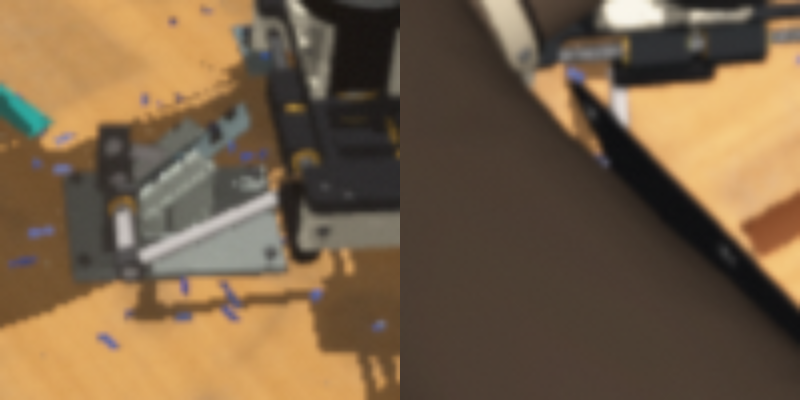

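```bash
python3 - <<'E'
from press import *
s=load('side')
for th in(0,.2,.4,.61):
  g=.6109-th; c=[proj(s,W(p,(-18+110*np.cos(g),y,51+110*np.sin(g)))) for y in(-82,-138)]; print(th,(np.array(c)-[250,180]).round(1)*4)
t=load('side'); Q=cloud(t)
from rel import *
o=status.get_obs(); tip=o['tool_pos']-[0,0,.025]; print('tip',tip, (np.array(proj(s,tip))-[250,180])*4)
E
```

```text
0 [[282.  180.8]
 [297.6 246.4]]
0.2 [[296.8 204. ]
 [312.8 269.6]]
0.4 [[304.4 228.8]
 [320.8 294.8]]
0.61 [[304.8 255.6]
 [320.8 321.6]]
tip [0.57949655 0.14873238 0.07420898] [323.78301847 267.93568947]
```

The tip slipped off the bar's far side: in the crop the bar (about 295,220) is still almost at rest. I'll back off, turn the closed fingers so their long footprint runs along x, and retry.

In the tool's units: 0.004 m is 0.4, -0.09 m is -9.

Emit:
{"api": "pendant", "payload": {"increments": "0.6,0,-2,0,0;0.4,0,-5,0,0;0,0,-9,0,0;0,0,-9,0,0"}}

```text
clock: 3.45
tool_pos: [0.5769, 0.1489, 0.1906]
orientation: [-179.9, -0.3, 4.4]
force: [0.4, 0.3, -0.1]
opening: 0.0003
gripper_force: 0.0
```

```bash
python3 -c "
from rel import *
print(status.get_obs()['joint_pos'].round(1))
rel((78,-112,185))"
```

```text
[ 33.3  13.9 -12.    0.  -63.7  61.1]
t 3.45 tcp [0.5769 0.1489 0.1906] rpy [-179.88   -0.32    4.38] F [ 0.4  0.3 -0.1]
(78, -112, 185) -> [0.562 0.152 0.185] [-0.0147 -0.004   0.0056]
```

Emit:
{"api": "pendant", "payload": {"increments": "-0.5,0,0,5.3,0;-1,0,0,10.6,0;-1.47,-0.4,0,15.9,0;-1.47,-0.4,0,21.2,0;-1.47,-0.4,0,26.5,0;-1.47,-0.4,0,31.8,0;-1.47,-0.4,0,37.1,0;-1.47,-0.4,0,42.4,0"}}

```text
clock: 4.45
tool_pos: [0.5599, 0.1508, 0.1863]
orientation: [179.9, -0.0, -80.8]
force: [-0.4, -0.4, 0.1]
opening: 0.0004
gripper_force: 0.0
```

```bash
python3 -c "
from rel import *
rel((78,-112,149),(80,-112,86),(82,-112,82))"
```

```text
t 4.45 tcp [0.5599 0.1508 0.1863] rpy [ 1.7993e+02 -2.0000e-02 -8.0800e+01] F [-0.4 -0.4  0.1]
(78, -112, 149) -> [0.562 0.152 0.149] [-0.0006 -0.0021  0.0373]
(80, -112, 86) -> [0.564 0.152 0.086] [-0.0004 -0.0041  0.1003]
(82, -112, 82) -> [0.566 0.152 0.082] [-0.0002 -0.0061  0.1043]
```

In the tool's units: 0.085 m is 8.5, 0.078 m is 7.8, 4.8 degrees is 2.4.

Emit:
{"api": "pendant", "payload": {"increments": "0,-0.2,3,2.4,0;0,-0.2,4.2,2.4,0;0,-0.3,5.2,2.4,0;0,-0.3,6.2,2.4,0;0,-0.4,7,2.4,0;0,-0.4,7.8,2.4,0;0,-0.4,8.5,2.4,0;0,-0.4,8.5,2.4,0"}}

```text
clock: 5.45
tool_pos: [0.5679, 0.1527, 0.1047]
orientation: [-179.6, 0.1, -85.1]
force: [4.3, -1.0, 8.3]
opening: 0.0004
gripper_force: 4.4
```

```bash
python3 -c "
from rel import *
rel((80,-112,86))
s=snap('side')
cv2.imwrite('pics/press2.png',cv2.resize(s['frame'][180:280,250:350],(500,500))[...,::-1])"
```

```text
t 5.45 tcp [0.5679 0.1527 0.1047] rpy [-1.7958e+02  7.0000e-02 -8.5140e+01] F [ 4.3 -1.   8.3]
(80, -112, 86) -> [0.564 0.152 0.086] [0.0004 0.004  0.0187]
```

View pics/press2.png

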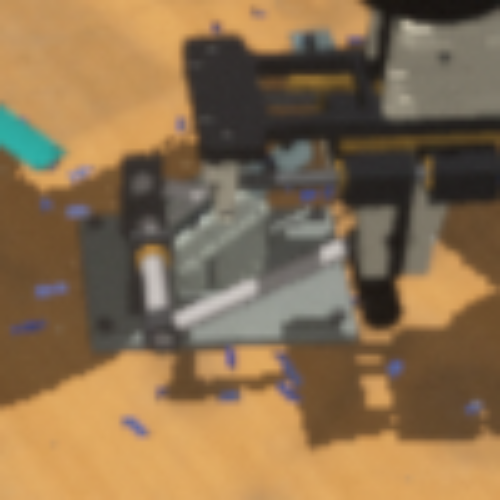

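```bash
python3 - <<'E'
from press import *
s=load('side')
c,sn=np.cos(p[2]),np.sin(p[2])
def inv(X): d=X-np.array([p[0],p[1],0]); return np.round(np.array([c*d[0]+sn*d[1],-sn*d[0]+c*d[1],d[2]])*1000,1)
for n,u5,v5 in[('bar',380,290),('bar',380,305),('bar',383,315),('rodend',338,252),('rodmid',260,285),('rod0',190,315),('Lfinger',372,240),('Rfinger',425,250),('Rfinger tip',415,265)]:
  print(n,inv(pt(s,250+u5/5,180+v5/5)))
from plant import status
o=status.get_obs();t=o['tool_pos']-[0,0,.025];print('tip',inv(t),(np.array(proj(s,t))-[250,180])*5)
E
```

```text
bar [  76.5 -131.2  118.7]
bar [  76.2 -136.   113.8]
bar [  78.3 -135.4  106.8]
rodend [ 65.  -88.3 103.6]
rodmid [ 29.  -87.4  83. ]
rod0 [ -3.8 -85.4  62.8]
Lfinger [  71.8 -123.5  142.8]
Rfinger [  97.  -123.1  135.1]
Rfinger tip [  93.7 -121.8  124.7]
tip [  83.9 -111.5   79.9] [380.62971499 320.24793493]
```

```bash
cat > chk.py <<'E'
from press import *
c,sn=np.cos(p[2]),np.sin(p[2])
def inv(X): d=X-np.array([p[0],p[1],0]); return np.stack([c*d[...,0]+sn*d[...,1],-sn*d[...,0]+c*d[...,1],d[...,2]],-1)*1000
def lever(s):  # rod: white pixels near y=-86 plane
    Q=inv(cloud(s)); m=(s['z_map']>0)&(abs(Q[...,1]+85)<6)&(Q[...,0]>0)&(Q[...,0]<62)&(Q[...,2]>25)&(Q[...,2]<110)&(s['frame'].min(-1)>90)
    q=Q[m]; a=np.arctan2(q[:,2]-51,q[:,0]+18); print('lever n',m.sum(),'theta',round(.6109-np.median(a),3))
E
python3 - <<'E'
from chk import *
s=load('side'); lever(s); Q=inv(cloud(s))
for u in(325,333,335):
  for v in range(224,246,2): print(u,v,Q[v,u].round(0),s['frame'][v,u])
E
```

```text
lever n 110 theta 0.007
325 224 [  73. -120.  152.] [126 120 104]
325 226 [  73. -121.  146.] [127 121 106]
325 228 [  74. -122.  141.] [125 118 103]
325 230 [  74. -123.  136.] [127 121 105]
325 232 [  74. -123.  130.] [126 120 104]
325 234 [  76. -120.  120.] [120 113  99]
325 236 [  77. -120.  114.] [38 34 29]
325 238 [  75. -130.  117.] [30 25 19]
325 240 [  75. -131.  113.] [32 26 20]
325 242 [  74. -135.  110.] [32 27 22]
325 244 [  75. -135.  103.] [37 30 23]
333 224 [  90. -123.  154.] [123 117 102]
333 226 [  92. -121.  145.] [123 117 103]
333 228 [  92. -122.  140.] [119 114  99]
333 230 [  92. -123.  135.] [127 121 106]
333 232 [  93. -122.  128.] [126 120 105]
333 234 [  95. -120.  120.] [142 124  99]
333 236 [130.   1.  -2.] [216 162  96]
333 238 [128.  -8.  -1.] [221 166  96]
333 240 [126. -19.   2.] [219 167  99]
333 242 [126. -22.  -2.] [216 166 102]
333 244 [123. -33.   1.] [208 157  97]
335 224 [  95. -122.  152.] [126 120 105]
335 226 [  96. -121.  145.] [126 119 106]
335 228 [  97. -120.  139.] [128 122 106]
335 230 [  97. -123.  135.] [132 122 104]
335 232 [  98. -121.  127.] [143 127 104]
335 234 [135.   2.   4.] [171 140 101]
335 236 [134.  -4.   3.] [220 166  99]
335 238 [132. -12.   3.] [222 167  97]
335 240 [131. -19.   2.] [219 164  96]
335 242 [131. -24.  -0.] [217 165 102]
335 244 [129. -32.  -0.] [210 159  98]
```

```bash
python3 - <<'E'
from chk import *
for i in range(2):
  s=snap('side'); lever(s); Q=inv(cloud(s)); o=status.get_obs()
  print(o['clock'],o['tool_pos'].round(4),o['force'].round(1),[ (v,Q[v,333].round(0)) for v in range(230,242,3)])
E
```

```text
lever n 105 theta 0.013
5.55 [0.5678 0.1527 0.105 ] [ 4.6 -1.4  8.8] [(230, array([  92., -124.,  136.])), (233, array([  94., -123.,  125.])), (236, array([129.,  -1.,  -1.])), (239, array([126., -15.,   2.]))]
lever n 109 theta 0.009
5.6 [0.5678 0.1527 0.105 ] [ 5.  -1.2  8.2] [(230, array([  92., -123.,  135.])), (233, array([  94., -122.,  125.])), (236, array([130.,  -0.,  -1.])), (239, array([127., -14.,   2.]))]
```

```bash
python3 - <<'E'
from chk import *
s=load('side'); Q=inv(cloud(s))
for u in(290,295,320,330,340,347):
  print(u,[(v,Q[v,u].round(0).tolist()) for v in range(188,222,4)])
o=status.get_obs(); print(o['joint_pos'].round(2), o['tau'].round(2),o['tool_pos'],o['opening'])
E
```

```text
290 [(188, [-6.0, -81.0, 226.0]), (192, [-7.0, -93.0, 225.0]), (196, [-8.0, -108.0, 226.0]), (200, [-10.0, -123.0, 226.0]), (204, [-12.0, -137.0, 227.0]), (208, [-13.0, -150.0, 227.0]), (212, [-12.0, -149.0, 215.0]), (216, [12.0, 18.0, 60.0]), (220, [12.0, 15.0, 49.0])]
295 [(188, [5.0, -83.0, 228.0]), (192, [4.0, -93.0, 225.0]), (196, [2.0, -110.0, 227.0]), (200, [1.0, -120.0, 224.0]), (204, [-1.0, -136.0, 226.0]), (208, [-2.0, -149.0, 225.0]), (212, [-2.0, -150.0, 216.0]), (216, [-2.0, -152.0, 206.0]), (220, [-0.0, -148.0, 192.0])]
320 [(188, [127.0, 209.0, 3.0]), (192, [59.0, -95.0, 223.0]), (196, [60.0, -95.0, 213.0]), (200, [60.0, -102.0, 207.0]), (204, [52.0, -138.0, 225.0]), (208, [54.0, -132.0, 209.0]), (212, [53.0, -142.0, 207.0]), (216, [52.0, -150.0, 202.0]), (220, [53.0, -150.0, 190.0])]
330 [(188, [67.0, -147.0, 274.0]), (192, [71.0, -134.0, 253.0]), (196, [72.0, -136.0, 244.0]), (200, [73.0, -134.0, 232.0]), (204, [74.0, -137.0, 223.0]), (208, [76.0, -134.0, 210.0]), (212, [74.0, -144.0, 208.0]), (216, [74.0, -150.0, 201.0]), (220, [75.0, -148.0, 188.0])]
340 [(188, [86.0, -151.0, 276.0]), (192, [93.0, -132.0, 251.0]), (196, [93.0, -136.0, 244.0]), (200, [95.0, -135.0, 232.0]), (204, [95.0, -138.0, 224.0]), (208, [98.0, -134.0, 209.0]), (212, [95.0, -147.0, 208.0]), (216, [96.0, -149.0, 199.0]), (220, [160.0, 59.0, 3.0])]
347 [(188, [101.0, -150.0, 275.0]), (192, [108.0, -132.0, 250.0]), (196, [109.0, -133.0, 240.0]), (200, [109.0, -136.0, 232.0]), (204, [111.0, -136.0, 221.0]), (208, [113.0, -134.0, 208.0]), (212, [111.0, -144.0, 206.0]), (216, [111.0, -148.0, 198.0]), (220, [180.0, 60.0, 2.0])]
[ 34.19  17.59 -19.34   0.17 -52.66 -29.44] [ 1.460e+00 -4.489e+01  1.967e+01  3.160e+00 -1.230e+00 -1.000e-02] [0.56776614 0.15267473 0.10500159] 0.0007039485841757715
```

The camera puts the fingertips 42 mm higher than the reported TCP implies: tip and gripper body agree, x and y match. So the true TCP z is the reported z plus 42 mm, and the bar has only just been touched. I'll press on, checking with the camera.

In the tool's units: 0.04 m is 4, 0.03 m is 3.

Emit:
{"api": "pendant", "payload": {"increments": "0,0,1,0,0;0,0,2,0,0;0,0,3,0,0;0,0,4,0,0"}}

```text
clock: 6.1
tool_pos: [0.57, 0.1539, 0.0659]
orientation: [-179.3, 0.2, -85.1]
force: [6.6, 0.0, 11.6]
opening: 0.0008
gripper_force: 4.8
```

```bash
python3 - <<'E'
from chk import *
s=snap('side'); lever(s); Q=inv(cloud(s)); print([ (v,Q[v,333].round(0)) for v in range(230,256,3)])
cv2.imwrite('pics/press3.png',cv2.resize(s['frame'][180:280,250:350],(500,500))[...,::-1])
E
```

```text
lever n 104 theta 0.372
[(230, array([  93., -119.,  132.])), (233, array([  94., -121.,  124.])), (236, array([  95., -121.,  114.])), (239, array([  96., -122.,  106.])), (242, array([  98., -118.,   92.])), (245, array([  98., -122.,   86.])), (248, array([121., -47.,   1.])), (251, array([  98., -131.,   75.])), (254, array([  97., -135.,   70.]))]
```

View pics/press3.png

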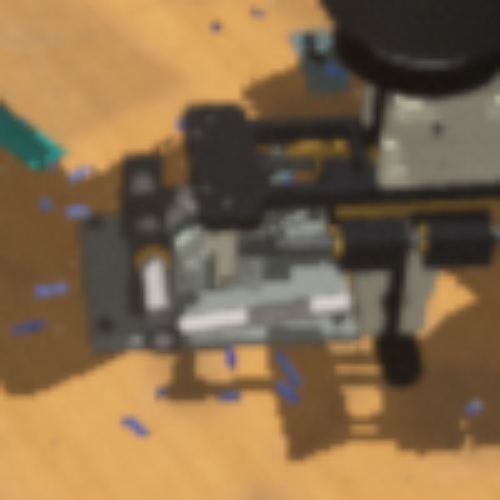

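The bar is now going down under the fingers (lever 0.37). Continue to the stop.

Emit:
{"api": "pendant", "payload": {"increments": "0,0,1,0,0;0,0,1.8,0,0;0,0,2.5,0,0;0,0,2.8,0,0;0,0,2.8,0,0;0,0,2.8,0,0"}}

```text
clock: 6.9
tool_pos: [0.5706, 0.1541, 0.0458]
orientation: [-179.1, 0.2, -84.9]
force: [-20.3, -4.0, 77.9]
opening: 0.0005
gripper_force: 38.6
```

```bash
python3 - <<'E'
from chk import *
s=snap('side'); lever(s)
E
```

```text
lever n 97 theta 0.528
```

In the tool's units: -0.13 m is -13, -0.11 m is -11.

Emit:
{"api": "pendant", "payload": {"increments": "0,0,-2,0,0;0,0,-5,0,0;0,0,-8,0,0;0,0,-11,0,0;0,0,-13,0,0;0,0,-13,0,0"}}

```text
clock: 7.7
tool_pos: [0.5652, 0.1522, 0.1662]
orientation: [-179.8, 0.1, -85.2]
force: [-0.9, -0.0, -0.1]
opening: 0.0006
gripper_force: 0.0
```

```bash
python3 - <<'E'
from rel import *
from chk import *
s=snap('side'); lever(s); t=snap('top')
Q=inv(cloud(s))
# board upper end points: near y=0, above the channel
m=(s['z_map']>0)&(abs(Q[...,1])<16)&(Q[...,0]>30)&(Q[...,0]<85)&(Q[...,2]>60)&(Q[...,2]<120)
q=Q[m];print(m.sum(),'up-slope extent',((q[:,0]+q[:,2]-30)/2**.5).max().round(1),q[:,1].min(),q[:,1].max())
rel((72,0,160))
print(status.get_obs()['joint_pos'].round(1))
cv2.imwrite('pics/board.png',cv2.resize(s['frame'][185:260,255:355],(800,600),interpolation=cv2.INTER_CUBIC)[...,::-1])
E
```

```text
lever n 109 theta -0.074
115 up-slope extent 93.6 -15.464435255444998 15.9477376105043
t 7.8 tcp [0.5639 0.1516 0.164 ] rpy [ 1.7999e+02  2.0000e-02 -8.5240e+01] F [-0.2  0.3 -0.3]
(72, 0, 160) -> [0.548 0.263 0.16 ] [-0.1123  0.0071  0.004 ]
[ 34.2  14.3 -15.3  -0.  -60.5 -29.4]
```

View pics/board.png

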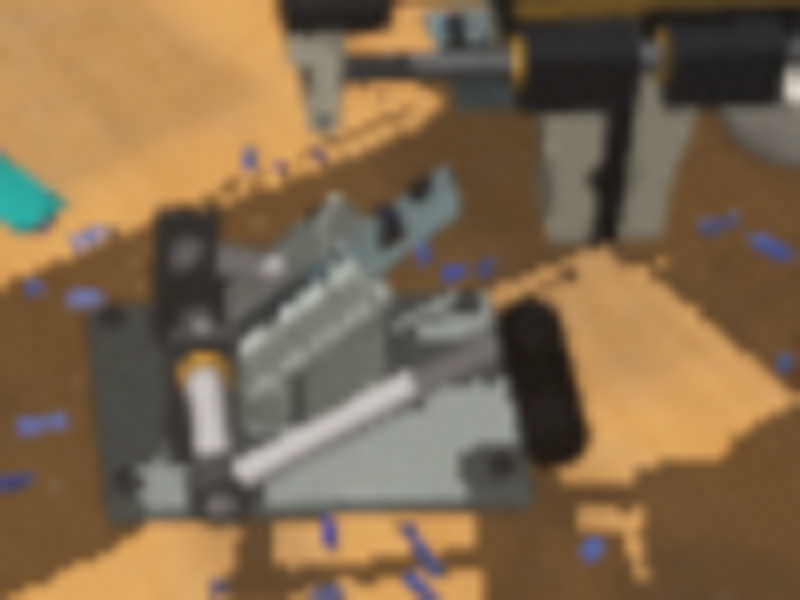

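```bash
python3 - <<'E'
from chk import *
s=load('side'); Q=inv(cloud(s))
for u in(294,296):print([(v,Q[v,u].round(0).tolist()) for v in range(184,204,2)])
o=status.get_obs(); print(inv(o['tool_pos']))
# board underside line / component points along column of board's upper part
for u,v in[(440/8+255,185/8+185),(455/8+255,215/8+185),(400/8+255,240/8+185),(390/8+255,225/8+185),(420/8+255,185/8+185)]: 
  q=inv(pt(s,u,v)); print(u,v,q.round(1),'slope',((q[0]+q[2]-30)/2**.5).round(1),'h',((q[2]-30-q[0])/2**.5).round(1))
E
```

```text
[(184, [-7.0, -149.0, 288.0]), (186, [-7.0, -150.0, 284.0]), (188, [-7.0, -150.0, 279.0]), (190, [-7.0, -152.0, 275.0]), (192, [-7.0, -149.0, 268.0]), (194, [-7.0, -152.0, 265.0]), (196, [-6.0, -149.0, 258.0]), (198, [-6.0, -151.0, 254.0]), (200, [-6.0, -150.0, 248.0]), (202, [40.0, 146.0, 3.0])]
[(184, [-3.0, -149.0, 288.0]), (186, [-3.0, -150.0, 284.0]), (188, [-4.0, -154.0, 281.0]), (190, [-3.0, -151.0, 274.0]), (192, [-2.0, -148.0, 267.0]), (194, [-3.0, -152.0, 265.0]), (196, [-2.0, -150.0, 258.0]), (198, [-2.0, -153.0, 255.0]), (200, [-2.0, -152.0, 250.0]), (202, [46.0, 147.0, 2.0])]
[  80.00118289 -112.25833846  164.04265773]
310.0 208.125 [60.4  4.2 96. ] slope 89.4 h 4.0
311.875 211.875 [ 86.4 100.8   1.2] slope 40.7 h -81.5
305.0 215.0 [46.7 -8.3 84.3] slope 71.4 h 5.4
303.75 213.125 [44.3 -1.4 84.7] slope 70.1 h 7.4
307.5 208.125 [54.   4.8 95.8] slope 84.8 h 8.3
```

Lever back at rest and board still home (upper end at crop 445,190). Next I'll turn the gripper back and go over the board's free end.

Careful with the scale: shifts go in cm and turns go in units of 2 degrees. That gives: -0.1125 m is -11.25, -0.1 m is -10, -84.8 degrees is -42.4.

Emit:
{"api": "pendant", "payload": {"increments": "-2,0.5,0,-5.3,0.05;-4,1,0,-10.6,0.05;-6,1.5,0,-15.9,0.05;-8,2,0,-21.2,0.05;-10,2.3,0,-26.5,0.05;-11.25,2.3,0,-31.8,0.05;-11.25,2.3,0,-37.1,0.05;-11.25,2.3,0,-42.4,0.05"}}

```text
clock: 8.8
tool_pos: [0.5313, 0.2617, 0.1629]
orientation: [179.9, 0.1, -0.1]
force: [-0.2, -0.2, -0.9]
opening: 0.0498
gripper_force: 0.0
```

Emit:
{"api": "pendant", "payload": {"increments": "0,0,0,-2.35,0.05;0,0,0,-2.35,0.05;0,0,0,-2.35,0.05"}}

```text
clock: 9.18
tool_pos: [0.5317, 0.2617, 0.1637]
orientation: [180.0, 0.1, 4.1]
force: [0.1, -0.1, 0.2]
opening: 0.0505
gripper_force: 0.0
```

```bash
python3 - <<'E'
from rel import *
from chk import *
rel((55.5,0,57),(108,0,110))
s=snap('side');t=snap('top');lever(s)
Q=inv(cloud(s)); m=(s['z_map']>0)&(abs(Q[...,1])<60)&(Q[...,2]>130)&(Q[...,2]<240)&(Q[...,0]>20)&(Q[...,0]<100)
q=Q[m];print('lowest',q[q[:,2].argsort()[:12]].round(0).tolist())
E
```

```text
t 9.175 tcp [0.5317 0.2617 0.1637] rpy [1.7996e+02 5.0000e-02 4.1500e+00] F [ 0.1 -0.1  0.2]
(55.5, 0, 57) -> [0.531 0.262 0.057] [-6.000e-04 -1.000e-04  1.067e-01]
(108, 0, 110) -> [0.583 0.266 0.11 ] [ 0.0519 -0.0003  0.0537]
lever n 115 theta -0.071
lowest [[62.0, -39.0, 180.0], [48.0, -39.0, 181.0], [55.0, -39.0, 181.0], [46.0, -39.0, 182.0], [57.0, -41.0, 182.0], [64.0, -41.0, 182.0], [52.0, -41.0, 182.0], [48.0, -37.0, 183.0], [50.0, -38.0, 183.0], [57.0, -38.0, 183.0], [50.0, -42.0, 183.0], [55.0, -38.0, 183.0]]
```

Emit:
{"api": "pendant", "payload": {"increments": "0,0,3,0,0.05;0,0,6,0,0.05;0,0,8.5,0,0.05;0,0,10.45,0,0.05;0,0,10.45,0,0.05"}}

```text
clock: 9.9
tool_pos: [0.5311, 0.2611, 0.0585]
orientation: [179.9, 0.1, 4.2]
force: [0.9, 0.1, -0.4]
opening: 0.05
gripper_force: 0.0
```

Emit:
{"api": "pendant", "payload": {"increments": "0,0,0,0,0.0;0,0,0,0,0.0;0,0,0,0,0.0;0,0,0,0,0.0;0,0,0,0,0.0"}}

```text
clock: 10.52
tool_pos: [0.5324, 0.2622, 0.0605]
orientation: [-180.0, -0.1, 4.3]
force: [0.7, -0.3, 2.7]
opening: 0.0225
gripper_force: 30.0
```

```bash
python3 - <<'E'
from rel import *
from chk import *
rel((55.5,0,57),(108,0,110))
s=snap('side');t=snap('top');lever(s)
cv2.imwrite('pics/grip.png',cv2.resize(s['frame'][185:260,255:355],(800,600),interpolation=cv2.INTER_CUBIC)[...,::-1])
E
```

```text
t 10.525 tcp [0.5324 0.2622 0.0605] rpy [-1.7997e+02 -6.0000e-02  4.2800e+00] F [ 0.7 -0.3  2.7]
(55.5, 0, 57) -> [0.531 0.262 0.057] [-0.0013  0.0003  0.0035]
(108, 0, 110) -> [0.583 0.266 0.11 ] [ 0.0512  0.0003 -0.0495]
lever n 115 theta -0.071
```

View pics/grip.png

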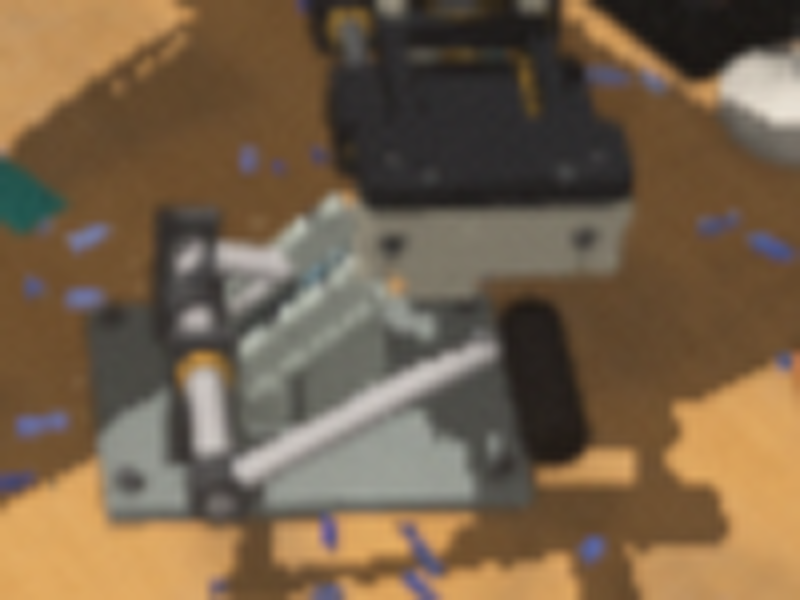

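The fingers hold the board (opening 22.5 mm, 30 N), board hidden behind the gripper at crop (430,240), lever at rest. Draw up the slope.

In the tool's units: -0.055 m is -5.5, 0.055 m is 5.5.

Emit:
{"api": "pendant", "payload": {"increments": "0.8,0,-0.8,0,0;1.6,0,-1.6,0,0;2.4,0,-2.4,0,0;3.2,0,-3.2,0,0;4,0,-4,0,0;4.8,0,-4.8,0,0;5.5,0,-5.5,0,0;5.5,0,-5.5,0,0"}}

```text
clock: 11.62
tool_pos: [0.5876, 0.2662, 0.1155]
orientation: [-180.0, -0.1, 4.2]
force: [0.7, -0.4, -0.5]
opening: 0.0227
gripper_force: 30.0
```

```bash
python3 - <<'E'
from rel import *
from chk import *
rel((80,17,109),(101,17,60))
s=snap('side');t=snap('top');lever(s)
cv2.imwrite('pics/drawn.png',cv2.resize(s['frame'][170:260,240:360],(800,600),interpolation=cv2.INTER_CUBIC)[...,::-1])
E
```

```text
t 11.625 tcp [0.5876 0.2662 0.1155] rpy [-1.7997e+02 -6.0000e-02  4.2400e+00] F [ 0.7 -0.4 -0.5]
(80, 17, 109) -> [0.554 0.281 0.109] [-0.0322 -0.0168  0.0065]
(101, 17, 60) -> [0.575 0.282 0.06 ] [-0.0112 -0.0168  0.0555]
lever n 117 theta -0.076
```

View pics/drawn.png

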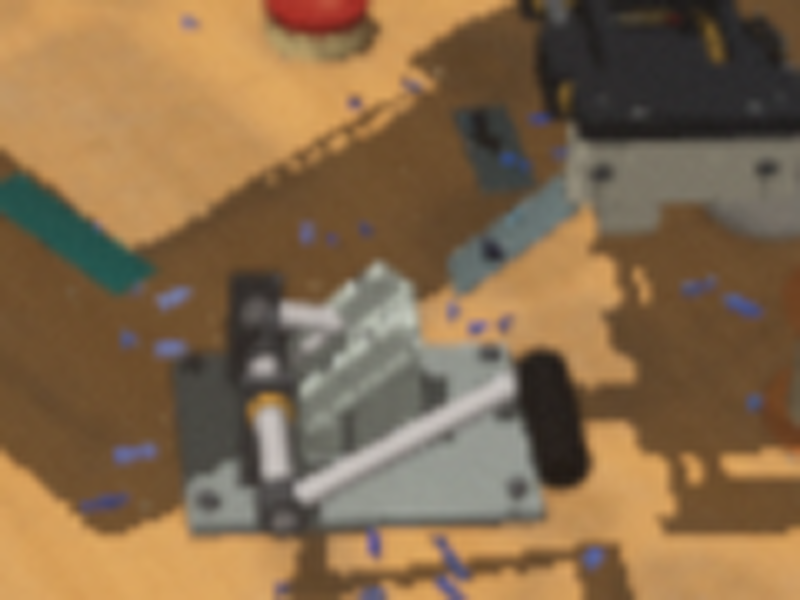

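The board is clear of the nest, at 45° with its lower end at crop (455,285). To level it I'll pivot it in the pads by pressing its underside on the nest's left wall top: shift 17 mm left, 32 mm back, then follow the arc down.

Emit:
{"api": "pendant", "payload": {"increments": "-1,-0.9,0,0,0;-2.1,-1.68,0,0,0;-3.2,-1.68,0,0,0;-3.2,-1.68,0.6,0,0;-2.6,-1.68,1.6,0,0;-2,-1.68,2.55,0,0"}}

```text
clock: 12.48
tool_pos: [0.5667, 0.2815, 0.0893]
orientation: [-180.0, -0.1, 4.3]
force: [-0.4, 0.4, 4.0]
opening: 0.0226
gripper_force: 30.0
```

```bash
python3 - <<'E'
from rel import *
from chk import *
rel((92,17,90),(100,17,72),(103,17,57),(103,17,54))
s=snap('side');t=snap('top');lever(s)
Q=inv(cloud(s)); T=inv(cloud(t))
cv2.imwrite('pics/piv.png',cv2.resize(s['frame'][180:255,250:350],(800,600),interpolation=cv2.INTER_CUBIC)[...,::-1])
E
```

```text
t 12.475 tcp [0.5667 0.2815 0.0893] rpy [-1.7998e+02 -6.0000e-02  4.2700e+00] F [-0.4  0.4  4. ]
(92, 17, 90) -> [0.566 0.281 0.09 ] [-0.0005  0.     -0.0007]
(100, 17, 72) -> [0.574 0.282 0.072] [0.0075 0.     0.0173]
(103, 17, 57) -> [0.577 0.282 0.057] [0.0105 0.     0.0323]
(103, 17, 54) -> [0.577 0.282 0.054] [0.0105 0.     0.0353]
lever n 118 theta -0.074
```

View pics/piv.png

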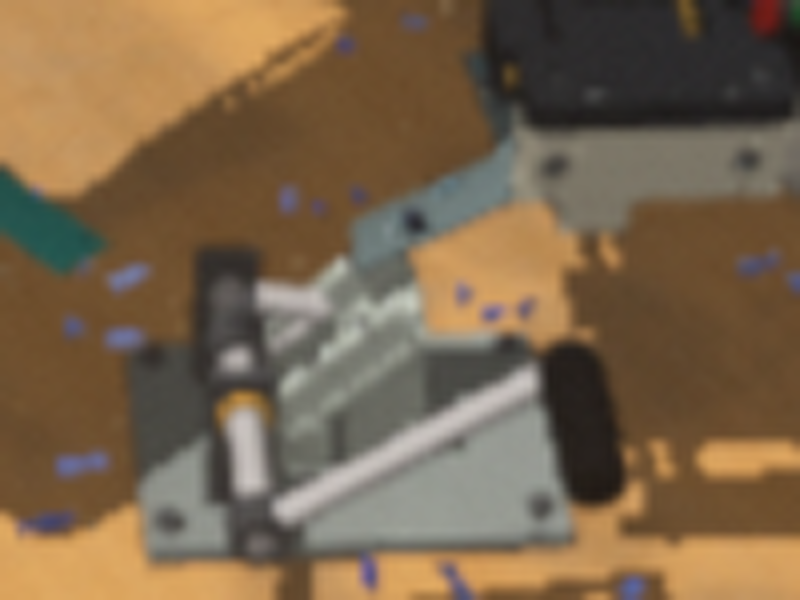

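Pivoting works: the board is at about 27° with its end on the left wall at crop (370,240). That was my eleventh picture, one over the limit of 10, so I'll use depth numbers only from here.

```bash
cat >> chk.py <<'E'
def tilt(s,y0,z0,x0,z1):  # board plane fit, lower part left of the gripper
    Q=inv(cloud(s)); m=(s['z_map']>0)&(abs(Q[...,1]-y0)<15)&(Q[...,2]>z0)&(Q[...,2]<z1)&(Q[...,0]>x0-85)&(Q[...,0]<x0-14)
    q=Q[m]; k=np.ones(len(q),bool)
    for _ in range(4):
        A=np.c_[q[:,0],q[:,1],np.ones(len(q))]; co=np.linalg.lstsq(A[k],q[k,2],rcond=None)[0]; e=A@co-q[:,2]; k=abs(e)<2*np.std(e[k])+.5
    print('board n',m.sum(),'slope x,y (rad)',np.arctan(co[:2]).round(3),'x',q[:,0].min().round(0),q[:,0].max().round(0),'z',np.median(q[:,2]).round(1))
E
```

Emit:
{"api": "pendant", "payload": {"increments": "0.4,0,0.85,0,0;0.75,0,1.73,0,0;0.95,0,2.5,0,0;1.05,0,3.2,0,0;1.05,0,3.5,0,0;1.05,0,3.5,0,0"}}

```text
clock: 13.32
tool_pos: [0.5761, 0.282, 0.0543]
orientation: [180.0, 0.0, 4.3]
force: [0.9, 0.8, 3.7]
opening: 0.0223
gripper_force: 30.0
```

```bash
python3 - <<'E'
from rel import *
from chk import *
s=snap('side');t=snap('top');lever(s)
tilt(s,17,76,103,100); rel((103,17,54))
E
```

```text
lever n 117 theta -0.076
board n 169 slope x,y (rad) [0.065 0.09 ] x 19.0 80.0 z 84.2
t 13.425 tcp [0.5761 0.282  0.0547] rpy [ 1.80e+02 -1.00e-02  4.27e+00] F [1.5 0.2 2.8]
(103, 17, 54) -> [0.577 0.282 0.054] [ 0.0011 -0.0002  0.0007]
```

In the tool's units: -0.02 m is -2, -0.175 m is -17.5.

Emit:
{"api": "pendant", "payload": {"increments": "0,0,0.3,0,0;0,0,0.3,0,0;0,0,-1,0,0;0,0,-4,0,0;0,0,-8,0,0;0,0,-12,0,0;-2,0,-15,0,0;-3,0,-17.5,0,0"}}

```text
clock: 14.42
tool_pos: [0.545, 0.2795, 0.2313]
orientation: [-180.0, 0.0, 4.3]
force: [0.3, -0.1, -0.7]
opening: 0.0223
gripper_force: 30.0
```

Emit:
{"api": "pendant", "payload": {"increments": "0,0,0,0,0;0,0,0,0,0;0,0,0,0,0;0,0,0,0,0"}}

```text
clock: 14.92
tool_pos: [0.546, 0.2795, 0.2284]
orientation: [179.9, 0.1, 4.2]
force: [-0.5, -0.0, -0.2]
opening: 0.0222
gripper_force: 30.0
```

```bash
python3 - <<'E'
from rel import *
from chk import *
s=snap('side');t=snap('top');lever(s)
o=status.get_obs();x0,y0,z0=inv(o['tool_pos']);zp=z0+29;print(x0,y0,zp)
for c in(s,t): tilt(c,y0,zp-15,x0,zp+18)
for n,u,v in[('short',175,179),('carton',380,138)]: print(n,pt(t,u,v).round(3),t['frame'][v,u],load('top')['frame'][v,u])
rel()
E
```

```text
lever n 117 theta -0.074
71.86674607470175 16.69565296438747 257.74534855432466
board n 193 slope x,y (rad) [0.136 0.132] x -11.0 56.0 z 254.2
board n 504 slope x,y (rad) [0.127 0.151] x -10.0 58.0 z 252.6
short [0.562 0.456 0.005] [35 36 35] [35 36 35]
carton [ 0.651 -0.032  0.023] [242 229 178] [242 229 178]
t 15.025 tcp [0.5461 0.2796 0.2287] rpy [1.7996e+02 6.0000e-02 4.2500e+00] F [-0.1 -0.6 -0.3]
```

Combined tilt may be near the limit; measure more carefully.

```bash
cat > plane.py <<'E'
from rel import *
from chk import *
def plane():
    o=status.get_obs();x0,y0,z0=inv(o['tool_pos']);zp=z0+29; L=[]
    for i in range(2):
        for n in('top','side'):
            s=snap(n);Q=inv(cloud(s))
            m=(s['z_map']>0)&(abs(Q[...,1]-y0)<13)&(abs(Q[...,2]-zp)<18)&(Q[...,0]>x0-85)&(Q[...,0]<x0-16)
            L.append(Q[m]) 
            if i: print(n,m.sum(),'x',Q[m][:,0].min().round(),Q[m][:,0].max().round(),'y',Q[m][:,1].min().round(),Q[m][:,1].max().round())
    q=np.vstack(L);rng=np.random.default_rng(0);best=0
    for _ in range(3000):
        a=q[rng.choice(len(q),3,False)]
        try: co=np.linalg.solve(np.c_[a[:,:2],np.ones(3)],a[:,2])
        except Exception: continue
        if np.hypot(*co[:2])>.5: continue
        k=abs(q[:,:2]@co[:2]+co[2]-q[:,2])<1.5
        if k.sum()>best: best=k.sum();K=k
    co=np.linalg.lstsq(np.c_[q[K][:,:2],np.ones(K.sum())],q[K][:,2],rcond=None)[0]
    print('slopes',co[:2].round(3),'tilt',np.arctan(np.hypot(*co[:2])).round(3),'inliers',best,len(q),'z at grip',co[0]*x0+co[1]*y0+co[2])
    # profile in bins (lower quartile per x-bin, and across y)
    for lo in range(-80,-16,12):
        b=q[(q[:,0]-x0>=lo)&(q[:,0]-x0<lo+12)]; print(lo,[ (round(np.median(b[(b[:,1]-y0>=c)&(b[:,1]-y0<c+6)][:,2]),1)) for c in(-12,-6,0,6) if ((b[:,1]-y0>=c)&(b[:,1]-y0<c+6)).sum()>2])
E
python3 -c "
from plane import *
plane()"
```

```text
top 494 x -10.0 56.0 y 5.0 29.0
side 183 x -11.0 56.0 y 4.0 29.0
slopes [0.115 0.105] tilt 0.155 inliers 756 1342 z at grip 258.9447247716021
-80 [np.float64(248.6), np.float64(249.6), np.float64(250.5), np.float64(251.3)]
-68 [np.float64(252.5), np.float64(252.1), np.float64(251.6), np.float64(253.2)]
-56 [np.float64(251.7), np.float64(252.5), np.float64(253.9), np.float64(254.2)]
-44 [np.float64(253.7), np.float64(254.1), np.float64(255.4), np.float64(256.2)]
-32 [np.float64(255.0), np.float64(255.6), np.float64(256.5), np.float64(257.4)]
-20 [np.float64(257.2), np.float64(257.8), np.float64(257.8), np.float64(257.4)]
```

Emit:
{"api": "pendant", "payload": {"increments": "1,-0.7,3,0,0;3.1,-0.75,7,0,0;3.1,-0.75,11,0,0;3.1,-0.75,14.5,0,0;3.1,-0.75,17,0,0;3.1,-0.75,17.8,0,0;3.1,-0.75,18.3,0,0;3.1,-0.75,18.3,0,0"}}

```text
clock: 16.23
tool_pos: [0.5767, 0.2897, 0.0472]
orientation: [-180.0, -0.0, 4.3]
force: [-2.0, -1.4, 3.0]
opening: 0.0226
gripper_force: 30.0
```

Emit:
{"api": "pendant", "payload": {"increments": "0,0,-2,0,0;0,0,-6,0,0;0,0,-10,0,0;-2,0,-14,0,0;-3,0,-18.3,0,0;-3,0,-18.3,0,0;-3,0,-18.3,0,0"}}

```text
clock: 17.1
tool_pos: [0.5465, 0.2875, 0.23]
orientation: [-179.9, -0.1, 4.3]
force: [0.8, 0.9, -2.1]
opening: 0.022
gripper_force: 30.0
```

```bash
python3 -c "
from plane import *
plane();lever(load('side'))"
```

```text
top 496 x -10.0 57.0 y 12.0 36.0
side 191 x -11.0 57.0 y 12.0 37.0
slopes [0.047 0.18 ] tilt 0.184 inliers 818 1364 z at grip 260.0899810087989
-80 [np.float64(254.9), np.float64(255.6), np.float64(257.0), np.float64(258.1)]
-68 [np.float64(257.4), np.float64(257.0), np.float64(257.6), np.float64(258.6)]
-56 [np.float64(255.9), np.float64(257.1), np.float64(258.9), np.float64(259.2)]
-44 [np.float64(256.9), np.float64(258.0), np.float64(259.0), np.float64(260.3)]
-32 [np.float64(257.2), np.float64(258.6), np.float64(259.2), np.float64(260.1)]
-20 [np.float64(258.0), np.float64(260.3), np.float64(259.4), np.float64(260.0)]
lever n 118 theta -0.072
```

```bash
python3 - <<'E'
from chk import *
o=status.get_obs();x0,y0,z0=inv(o['tool_pos']);zp=z0+29
for n in('top','side'):
    s=load(n);Q=inv(cloud(s))
    m=(s['z_map']>0)&(abs(Q[...,1]-y0)<13)&(abs(Q[...,2]-zp)<18)&(Q[...,0]>x0-85)&(Q[...,0]<x0-16)
    m2=cv2.erode(m.astype(np.uint8),np.ones((3,3)))>0
    for mm,l in((m,'all'),(m2,'eroded')):
        q=Q[mm]; print(n,l,len(q)); 
        from scipy.optimize import least_squares
        r=least_squares(lambda c:q[:,:2]@c[:2]+c[2]-q[:,2],[0,0,zp],loss='soft_l1',f_scale=.7); print(r.x.round(3))
    q=Q[m2];C=s['frame'][m2].astype(int)
    e=q[:,2]-(q[:,0]*.047+260-.047*x0)
    print('xbins x ybins median dev / brightness')
    for lo in range(-80,-16,10):
        print(lo,[(round(float(np.median(e[k])),1),int(C[k].mean())) if (k:=(q[:,0]-x0>=lo)&(q[:,0]-x0<lo+10)&(q[:,1]-y0>=c)&(q[:,1]-y0<c+4)).sum() else None for c in range(-12,12,4)])
E
```

```text
top all 494
[5.50000e-02 1.83000e-01 2.51031e+02]
top eroded 379
[5.00000e-02 1.77000e-01 2.51267e+02]
xbins x ybins median dev / brightness
-80 [(-3.6, 148), (-2.4, 148), (-1.6, 149), (-0.8, 152), (-1.1, 155), (1.3, 157)]
-70 [(-1.5, 120), (-1.2, 124), (-1.0, 158), (0.1, 151), (-0.6, 152), (0.5, 154)]
-60 [(-3.2, 118), (-1.3, 109), (-1.0, 145), (-0.7, 148), (0.1, 153), (1.3, 153)]
-50 [(-3.0, 147), (-2.2, 144), (-1.5, 144), (-1.0, 148), (0.6, 158), (0.6, 150)]
-40 [(-3.5, 144), (-2.0, 143), (-2.1, 143), (-0.8, 145), (0.7, 147), (-0.3, 150)]
-30 [(-2.2, 121), (-1.5, 126), (-1.1, 140), (-0.9, 143), (-0.0, 144), (0.8, 146)]
-20 [(-3.1, 70), (-0.5, 43), (-0.7, 113), (-1.4, 127), (0.1, 134), (1.6, 145)]
side all 192
[4.90000e-02 1.73000e-01 2.53178e+02]
side eroded 114
[4.70000e-02 8.90000e-02 2.55361e+02]
xbins x ybins median dev / brightness
-80 [(1.6, 131), (-0.9, 130), (0.3, 130), (0.4, 129), (1.6, 128), (1.4, 129)]
-70 [(3.2, 77), (2.9, 103), (-0.1, 133), (1.7, 129), (1.2, 127), (1.4, 125)]
-60 [(9.1, 97), (-0.8, 128), (-0.8, 129), None, (1.9, 123), (3.1, 135)]
-50 [(-0.6, 128), (-0.6, 127), (0.4, 127), (1.7, 117), (1.1, 117), None]
-40 [(-0.6, 127), (-0.1, 127), (0.0, 126), (1.2, 125), (2.2, 124), (2.0, 122)]
-30 [None, (0.8, 127), None, (0.9, 125), (1.9, 124), (0.5, 122)]
-20 [None, None, None, None, None, None]
```

Pitch is good, but roll is about 0.15 and total tilt is near the limit. A flat reference is better. I'll press the held board onto the base plate's free far strip, with the pads just beyond the plate's edge, which levels both axes. Check the neighbours first.

```bash
python3 - <<'E'
from rel import *
from chk import *
rel((127,0,60),(127,0,-5))
for n in('side','top'):
    Q=inv(cloud(load(n)))
    m=(load(n)['z_map']>0)&(Q[...,0]>88)&(Q[...,0]<190)&(abs(Q[...,1])<105)&(Q[...,2]>15)&(Q[...,2]<150)
    q=Q[m];print(n,m.sum())
    for lo in range(88,190,10):
        k=q[(q[:,0]>=lo)&(q[:,0]<lo+10)]
        if len(k): print(lo,len(k),'y',k[:,1].min().round(),k[:,1].max().round(),'zmax',k[:,2].max().round())
E
```

```text
t 17.3 tcp [0.5464 0.287  0.2283] rpy [1.7994e+02 8.0000e-02 4.2500e+00] F [0.3 0.1 0.2]
(127, 0, 60) -> [0.602 0.267 0.06 ] [0.0543 0.024  0.1683]
(127, 0, -5) -> [ 0.602  0.267 -0.005] [0.0543 0.024  0.2333]
side 4
188 4 y 3.0 14.0 zmax 64.0
top 0
```

Emit:
{"api": "pendant", "payload": {"increments": "2.5,1.2,0,0,0;5.7,2.4,2,0,0;5.7,2.4,7,0,0;5.7,2.4,12,0,0;5.7,2.4,16.8,0,0;5.7,2.4,20,0,0;5.7,2.4,21.8,0,0;5.7,2.4,22.8,0,0"}}

```text
clock: 18.3
tool_pos: [0.6052, 0.2675, 0.0004]
orientation: [180.0, 0.0, 4.3]
force: [0.3, -0.3, 0.9]
opening: 0.022
gripper_force: 30.0
```

```bash
python3 -c "
from rel import *
rel((130,0,-17))"
```

```text
t 18.3 tcp [6.052e-01 2.675e-01 4.000e-04] rpy [1.7995e+02 5.0000e-02 4.2700e+00] F [ 0.3 -0.3  0.9]
(130, 0, -17) -> [ 0.605  0.267 -0.017] [0.0001 0.0001 0.0174]
```

In the tool's units: 0.018 m is 1.8, 0.017 m is 1.7.

Emit:
{"api": "pendant", "payload": {"increments": "0,0,0.7,0,0;0,0,1.2,0,0;0,0,1.5,0,0;0,0,1.7,0,0;0,0,1.8,0,0;0,0,1.8,0,0"}}

```text
clock: 19.05
tool_pos: [0.6058, 0.268, -0.011]
orientation: [-180.0, -0.2, 4.3]
force: [-14.4, -3.5, 35.4]
opening: 0.022
gripper_force: 47.8
```

```bash
python3 -c "
from plane import *
rel()
plane();lever(load('side'))"
```

```text
t 19.05 tcp [ 0.6058  0.268  -0.011 ] rpy [-1.7995e+02 -1.7000e-01  4.3500e+00] F [-14.4  -3.5  35.4]
top 276 x 54.0 114.0 y -12.0 14.0
side 82 x 47.0 112.0 y -12.0 13.0
slopes [0.042 0.274] tilt 0.27 inliers 327 716 z at grip 19.9788121196557
-80 [np.float64(14.3), np.float64(15.4), np.float64(17.7), np.float64(18.7)]
-68 [np.float64(16.3), np.float64(16.7), np.float64(17.1), np.float64(18.8)]
-56 [np.float64(15.0), np.float64(16.7), np.float64(18.4), np.float64(18.5)]
-44 [np.float64(15.4), np.float64(17.5), np.float64(18.5), np.float64(18.7)]
-32 [np.float64(16.5), np.float64(17.6), np.float64(18.7), np.float64(19.8)]
-20 [np.float64(18.0), np.float64(20.7), np.float64(21.8), np.float64(19.1)]
lever n 116 theta -0.075
```

The press-down is stiff and roll isn't corrected. Better to lay the board down flat and regrasp. Board along y across the free strip x≈46–70 of the base plate, pads overhanging its left edge, is stable because the centre of mass is over the plate. Back off and check clearances.

In the tool's units: -0.17 m is -17, -0.15 m is -15.

Emit:
{"api": "pendant", "payload": {"increments": "0,0,-3,0,0;0,0,-8,0,0;0,0,-13,0,0;-2,-3,-15,0,0;-4,-6,-17,0,0;-5,-9,-17,0,0;-5,-9,-17,0,0"}}

```text
clock: 20.12
tool_pos: [0.548, 0.3558, 0.1547]
orientation: [-179.9, -0.1, 4.4]
force: [-0.5, 0.4, -0.6]
opening: 0.0221
gripper_force: 30.0
```

```bash
python3 - <<'E'
from plane import *
plane()
for n in('side','top'):
    s=load(n);Q=inv(cloud(s)); print(n)
    for a,b,c,d,l in[(-40,5,20,60,'brk'),(38,75,-30,50,'strip'),(30,60,-22,22,'nest end'),(70,90,25,50,'screw'),(-50,150,55,115,'left')]:
        m=(s['z_map']>0)&(Q[...,0]>a)&(Q[...,0]<b)&(Q[...,1]>c)&(Q[...,1]<d)&(Q[...,2]<100)
        q=Q[m]
        if len(q): print(l,len(q),'zmax',q[:,2].max().round(1),'p50,p95',np.percentile(q[:,2],[50,95]).round(1),'xmax z>20',q[q[:,2]>20][:,0].max().round() if (q[:,2]>20).any() else None,'ymax z>20',q[q[:,2]>20][:,1].max().round() if (q[:,2]>20).any() else None)
rel((58,70,40))
E
```

```text
top 389 x -3.0 63.0 y 80.0 102.0
side 147 x -4.0 54.0 y 80.0 104.0
slopes [0.029 0.202] tilt 0.202 inliers 612 1100 z at grip 184.43223131030368
-80 [np.float64(180.1), np.float64(181.2), np.float64(182.5), np.float64(183.8)]
-68 [np.float64(183.2), np.float64(182.4), np.float64(183.3), np.float64(184.0)]
-56 [np.float64(181.0), np.float64(182.5), np.float64(184.0), np.float64(184.3)]
-44 [np.float64(181.8), np.float64(182.5), np.float64(184.0), np.float64(185.2)]
-32 [np.float64(182.5), np.float64(183.3), np.float64(184.4), np.float64(186.0)]
-20 [np.float64(185.1), np.float64(185.2), np.float64(185.1), np.float64(185.8)]
side
brk 218 zmax 69.5 p50,p95 [-723.9   65.9] xmax z>20 5.0 ymax z>20 35.0
strip 399 zmax 72.0 p50,p95 [ 8.8 47.1] xmax z>20 43.0 ymax z>20 23.0
nest end 232 zmax 79.7 p50,p95 [12.7 72.9] xmax z>20 43.0 ymax z>20 22.0
screw 61 zmax 19.5 p50,p95 [11.  14.5] xmax z>20 None ymax z>20 None
left 1005 zmax 6.9 p50,p95 [0.6 4.5] xmax z>20 None ymax z>20 None
top
brk 320 zmax 68.9 p50,p95 [ 9.9 64.8] xmax z>20 -0.0 ymax z>20 44.0
strip 429 zmax 71.5 p50,p95 [ 9.8 67.5] xmax z>20 43.0 ymax z>20 20.0
nest end 157 zmax 79.7 p50,p95 [63.6 74.4] xmax z>20 43.0 ymax z>20 20.0
screw 82 zmax 14.8 p50,p95 [ 9.4 13.5] xmax z>20 None ymax z>20 None
left 1399 zmax 6.6 p50,p95 [-0.4  2.8] xmax z>20 None ymax z>20 None
t 20.325 tcp [0.5489 0.353  0.1535] rpy [179.99   0.     4.23] F [-1.   0.3 -0.4]
(58, 70, 40) -> [0.528 0.332 0.04 ] [-0.0221  0.0197  0.1135]
```

Emit:
{"api": "pendant", "payload": {"increments": "0,0,0,-5.3,0;0,0,0,-10.6,0;0,0,0,-15.9,0;0,0,0,-21.2,0;0,0,0,-26.5,0;0,0,0,-31.8,0;0,0,0,-37.1,0;0,0,0,-42.4,0"}}

```text
clock: 21.32
tool_pos: [0.5492, 0.3527, 0.1533]
orientation: [-180.0, 0.0, 89.3]
force: [0.7, 0.7, -0.0]
opening: 0.0221
gripper_force: 30.0
```

Emit:
{"api": "pendant", "payload": {"increments": "0,0,0,-2.65,0;0,0,0,-2.65,0;0,0,0,-2.65,0"}}

```text
clock: 21.7
tool_pos: [0.5489, 0.3532, 0.1534]
orientation: [-180.0, 0.0, 94.2]
force: [0.1, 0.4, -0.1]
opening: 0.0222
gripper_force: 30.0
```

```bash
python3 -c "
from rel import *
print(status.get_obs()['joint_pos'].round(1))
rel((60,78,40),(60,78,-5))"
```

```text
[ 49.8  20.9  -7.1   0.  -61.9 134.4]
t 21.7 tcp [0.5489 0.3532 0.1534] rpy [-1.80e+02  1.00e-02  9.42e+01] F [ 0.1  0.4 -0.1]
(60, 78, 40) -> [0.53 0.34 0.04] [-0.0119 -0.0202  0.1134]
(60, 78, -5) -> [ 0.53   0.34  -0.005] [-0.0119 -0.0202  0.1584]
```

Careful with the scale: shifts go in cm and turns go in units of 2 degrees. That gives: 0.158 m is 15.8, 0.15 m is 15.

Emit:
{"api": "pendant", "payload": {"increments": "-0.6,-1,0,0,0;-1.2,-2,2,0,0;-1.2,-2,6,0,0;-1.2,-2,10,0,0;-1.2,-2,13.5,0,0;-1.2,-2,15,0,0;-1.2,-2,15.8,0,0;-1.2,-2,15.8,0,0"}}

```text
clock: 22.7
tool_pos: [0.5299, 0.3404, -0.004]
orientation: [180.0, -0.0, 94.4]
force: [0.5, 0.0, 0.1]
opening: 0.0218
gripper_force: 30.0
```

Emit:
{"api": "pendant", "payload": {"increments": "0,0,0.3,0,0;0,0,0.3,0,0"}}

```text
clock: 22.95
tool_pos: [0.5299, 0.3405, -0.0069]
orientation: [180.0, -0.0, 94.4]
force: [0.3, 0.5, -1.0]
opening: 0.0217
gripper_force: 30.0
```

```bash
python3 -c "
from chk import *
s=snap('side');t=snap('top');lever(s)
Q=inv(cloud(t));m=(abs(Q[...,0]-60)<16)&(Q[...,1]>-10)&(Q[...,1]<66)&(Q[...,2]>5)&(Q[...,2]<40)
for lo in range(-10,66,10):
  print(lo,[round(float(np.median(Q[k][:,2])),1) if (k:=m&(Q[...,1]>=lo)&(Q[...,1]<lo+10)&(Q[...,0]>=c)&(Q[...,0]<c+4)).sum()>1 else None for c in range(44,76,4)])"
```

```text
lever n 116 theta -0.07
-10 [None, None, 18.5, 18.3, 14.8, 11.6, 14.1, 9.1]
0 [None, None, 20.9, 21.8, 19.0, 17.3, 18.7, 9.5]
10 [None, None, 20.8, 20.7, 20.4, 21.0, 19.0, 11.2]
20 [7.6, 21.5, 22.3, 22.2, 20.3, 19.7, 18.6, 8.5]
30 [9.1, 23.9, 21.7, 21.6, 20.2, 19.9, 19.0, 12.4]
40 [9.4, 13.7, None, None, 22.2, 21.0, 21.3, 10.8]
50 [None, None, None, None, None, None, None, None]
60 [None, None, None, None, None, None, None, None]
```

In the tool's units: 0.005 m is 0.5, 0.003 m is 0.3.

Emit:
{"api": "pendant", "payload": {"increments": "0,0,0.3,0,0;0,0,0.5,0,0;0,0,0.5,0,0"}}

```text
clock: 23.42
tool_pos: [0.5299, 0.3404, -0.0108]
orientation: [179.9, -0.0, 94.4]
force: [-5.4, -2.1, 14.4]
opening: 0.0223
gripper_force: 37.6
```

Emit:
{"api": "pendant", "payload": {"increments": "0,0,0,0,0.03;0,0,0,0,0.036;0,0,0,0,0.036;0,0,0,0,0.036"}}

```text
clock: 23.92
tool_pos: [0.5323, 0.3418, -0.0107]
orientation: [179.7, -0.2, 94.4]
force: [4.7, -1.2, 5.7]
opening: 0.0356
gripper_force: 3.1
```

```bash
cat > prof.py <<'E'
from chk import *
from rel import rel
s=snap('side');t=snap('top');lever(s)
Q=inv(cloud(t));m=(abs(Q[...,0]-60)<16)&(Q[...,1]>-10)&(Q[...,1]<66)&(Q[...,2]>5)&(Q[...,2]<40)
for lo in range(-10,66,10):
  print(lo,[round(float(np.median(Q[k][:,2])),1) if (k:=m&(Q[...,1]>=lo)&(Q[...,1]<lo+10)&(Q[...,0]>=c)&(Q[...,0]<c+4)).sum()>1 else None for c in range(44,76,4)])
rel()
E
python3 prof.py
```

```text
lever n 121 theta -0.071
-10 [None, None, 11.5, 10.0, 9.8, 9.3, 9.4, 9.7]
0 [None, None, 12.4, 10.6, 11.7, 10.7, 11.4, 10.6]
10 [None, None, 10.9, 10.6, 11.2, 12.8, 12.7, 8.7]
20 [9.8, 10.8, 10.6, 11.4, 11.5, 12.2, 10.9, 10.6]
30 [10.8, 11.0, 10.9, 11.0, 12.4, 9.5, 10.8, 8.1]
40 [None, 8.4, 10.7, 11.3, 11.8, 9.6, 13.2, 8.9]
50 [None, None, None, None, None, None, None, None]
60 [None, None, None, None, None, None, None, None]
t 24.025 tcp [ 0.5324  0.3418 -0.0107] rpy [ 1.7972e+02 -1.5000e-01  9.4430e+01] F [ 5.3 -0.2  6.1]
```

```bash
python3 - <<'E'
from chk import *
for n in('side','top'):
    s=load(n);Q=inv(cloud(s));F=s['frame'].astype(int)
    near=(s['z_map']>0)&(Q[...,0]>-60)&(Q[...,0]<200)&(Q[...,1]>-60)&(Q[...,1]<150)&(Q[...,2]<40)&(Q[...,2]>-5)
    m=near&(F[...,2]-F[...,0]>8)
    m=cv2.morphologyEx(m.astype(np.uint8),cv2.MORPH_OPEN,np.ones((3,3)))
    k,lab,st,ce=cv2.connectedComponentsWithStats(m)
    for i in range(1,k):
        if st[i,4]>15:
            q=Q[lab==i];print(n,st[i],'x',np.percentile(q[:,0],[2,98]).round(),'y',np.percentile(q[:,1],[2,98]).round(),'z',np.percentile(q[:,2],[5,50,95]).round(),F[lab==i].mean(0).round())
    b=near&(Q[...,0]>45)&(Q[...,0]<75)&(Q[...,1]>-5)&(Q[...,1]<45); print('strip colour',[F[b&(abs(Q[...,1]-y)<4)].mean(0).round().tolist() for y in(0,15,30,42)])
E
```

```text
side [304 221   6   8  39] x [54. 69.] y [16. 49.] z [12. 14. 20.] [105. 117. 118.]
strip colour [[118.0, 122.0, 118.0], [74.0, 78.0, 79.0], [104.0, 115.0, 115.0], [118.0, 129.0, 127.0]]
top [250 185   8   5  40] x [58. 69.] y [-1. 16.] z [ 9. 11. 14.] [121. 134. 134.]
top [238 186  11   8  74] x [52. 69.] y [21. 44.] z [ 8. 11. 15.] [120. 133. 132.]
strip colour [[128.0, 138.0, 135.0], [111.0, 122.0, 123.0], [111.0, 123.0, 122.0], [135.0, 145.0, 142.0]]
```

The board lies flat on the base plate (x 50–70, y −1 and up, z≈12). Raise 1.5 mm, close again.

In the tool's units: -0.002 m is -0.2.

Emit:
{"api": "pendant", "payload": {"increments": "0,0,-0.2,0,0.036;0,0,-0.2,0,0.0;0,0,-0.2,0,0.0;0,0,-0.2,0,0.0;0,0,-0.2,0,0.0;0,0,-0.2,0,0.0"}}

```text
clock: 24.78
tool_pos: [0.5295, 0.3401, -0.0107]
orientation: [-180.0, 0.0, 94.4]
force: [0.1, 0.6, 0.7]
opening: 0.0225
gripper_force: 30.0
```

```bash
python3 prof.py
```

```text
lever n 118 theta -0.075
-10 [None, None, 11.9, 10.1, 10.4, 11.9, 11.1, 9.8]
0 [None, None, 12.9, 11.3, 10.6, 11.7, 10.8, 10.4]
10 [None, None, 9.6, 12.2, 13.4, 14.7, 11.3, 9.1]
20 [8.7, 12.1, 10.7, 11.7, 9.8, 11.0, 10.2, 10.6]
30 [9.1, 11.2, 11.4, 11.8, 10.5, 12.4, 11.3, 9.0]
40 [9.5, None, 12.3, None, None, 10.8, 11.2, 10.1]
50 [None, None, None, None, None, None, None, None]
60 [None, None, None, None, None, None, None, None]
t 24.875 tcp [ 0.5295  0.3401 -0.0107] rpy [-1.7998e+02  1.0000e-02  9.4360e+01] F [ 0.5 -0.4 -0.2]
```

Gripped flat. Lift straight up 25 cm.

In the tool's units: -0.24 m is -24, -0.2 m is -20.

Emit:
{"api": "pendant", "payload": {"increments": "0,0,-1,0,0;0,0,-4,0,0;0,0,-8,0,0;0,0,-12,0,0;0,0,-16,0,0;0,0,-20,0,0;0,0,-24,0,0;0,0,-24,0,0"}}

```text
clock: 25.88
tool_pos: [0.531, 0.3413, 0.2342]
orientation: [179.7, -0.3, 94.4]
force: [-0.0, 0.3, -0.6]
opening: 0.0226
gripper_force: 30.0
```

Emit:
{"api": "pendant", "payload": {"increments": "0,0,0,0,0;0,0,0,0,0;0,0,0,0,0;0,0,0,0,0"}}

```text
clock: 26.38
tool_pos: [0.5295, 0.34, 0.2288]
orientation: [-180.0, 0.0, 94.4]
force: [-0.0, -0.3, -0.3]
opening: 0.0224
gripper_force: 30.0
```

```bash
cat > fin.py <<'E'
from chk import *
from rel import rel
from scipy.optimize import least_squares
rel(); o=status.get_obs(); x0,y0,z0=inv(o['tool_pos']); print(x0,y0,z0, o['gripper_force'])
for n in('side','top'):
    s=snap(n);Q=inv(cloud(s))
    m=(s['z_map']>0)&(abs(Q[...,0]-x0)<14)&(Q[...,1]>y0-90)&(Q[...,1]<y0-16)&(abs(Q[...,2]-z0-25)<25)
    for mm in(m,cv2.erode(m.astype(np.uint8),np.ones((3,3)))>0):
        q=Q[mm]; r=least_squares(lambda c:q[:,:2]@c[:2]+c[2]-q[:,2],[0,0,z0],loss='soft_l1',f_scale=.7).x
        print(n,len(q),'slope x,y',r[:2].round(3),'z',np.median(q[:,2]).round(),'y',q[:,1].min().round(),q[:,1].max().round())
lever(load('side'))
E
python3 fin.py
```

```text
t 26.375 tcp [0.5295 0.34   0.2288] rpy [-1.7996e+02  4.0000e-02  9.4360e+01] F [-0.  -0.3 -0.3]
59.87352888094603 78.19812380972353 228.84051138703748 29.99284029006958
side 164 slope x,y [0.023 0.01 ] z 253.0 y -5.0 62.0
side 93 slope x,y [ 0.016 -0.006] z 253.0 y -3.0 58.0
top 345 slope x,y [-0.001  0.01 ] z 251.0 y -5.0 48.0
top 238 slope x,y [-0.002 -0.008] z 250.0 y -3.0 44.0
lever n 116 theta -0.07
```

```bash
python3 -c "
from plant import job
print(job.close_job())"
```

```text
the job is handed in; nothing more can be done
None
```

I pressed the lever to its stop, let it spring back and drew the board out. I then re-gripped the board flat and handed it in held still, level within about 0.025 rad, 25 cm above the bench, with the lever back up and the bystanders unmoved at last check; the verdict was not shown, and I viewed 11 pictures, one over the limit of 10.

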